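White-calibrate the bench spectrophotometer and check it

ROBOT

A 6-joint arm with a two-finger parallel gripper is mounted at the origin on the work surface. World frame = base frame: x ahead of the robot, y to its left, z up, the work surface at z = 0. Lengths are in m, angles in rad, forces in N, time in s.
With the tool pointing down it reaches from about 0.325 to 0.775 m from the base axis. Payload 9.3 kg.
Tool frame: the origin (TCP) lies between the finger pads; the fingertips stand 8 mm ahead of it and the grasp point (between the pads) lies 11 mm behind it; z points along the fingers, y is the line along which they close (so a half turn about z gives the same grasp; the last joint's range is limited). The gripper opens to 85 mm and grips with 20 to 120 N. Pads are 22 mm wide; open, the fingers measure 114 mm over their backs; the gripper's body (76 mm by 85 mm) begins 54 mm behind the grasp point. The pads swing forward as they close: fully open they stand 13 mm farther back than shut.
Start: joints at [1.186, 0.259, 0.021, 1.334, 0, 1.418], TCP at [0.126, 0.535, 0.239] pointing down, gripper open.
Joint ranges: [-3.04, 3.04], [-0.91, 1.82], [-1.04, 1.36], [-1.92, 1.95], [-1.52, 1.45], [-3.14, 3.14]. Speed limits (rad/s): [2.22, 2.22, 2.79, 3.14, 3.14, 3.14].

INTERFACE

Orientations are given as [roll, pitch, yaw] about the fixed x, y, z axes, in that order (R = Rz(yaw) Ry(pitch) Rx(roll)).
In Python, from plant import env, viewer gives the robot as it stands. The module is installed in compiled form; this text tells all that it offers. Calls block until the motion is done:
- env.movep(position, orientation): joint-space move of the TCP to a pose.
- env.move_l(position, rotation=None, rate=0.15, contact_N=None): straight line of the TCP; rotation=None keeps the orientation; rate is the mean speed in m/s. With contact_N (N) it stops when the force on the tool has changed by that much, and returns True; else False.
- env.set_joints(angles): joint-space move.
- env.let_go() and env.clamp(grip_force=None): open the fingers fully, or close them until they stop; grip_force is the grip in N (None keeps the last).
- env.wait(seconds).
- env.inverse_kinematics(position, orientation): joint angles nearest the present ones, or None.
- viewer.camera(name): name is "scene" or "top" or "wrist"; returns the picture (384x512x3 uint8, red, green, blue); there is no depth.
- viewer.camera_model(name): a dict with "intrinsics" (3x3 intrinsics, pixels), "k1" (the pictures are not rectified: a ray, as slopes to the right and down, at radius r is drawn at 1 + k1 r^2 times it, then the intrinsics apply), "extrinsics" (4x4, takes a point from camera to world coordinates); the wrist camera has in their place "mount" (4x4, takes a point from camera to tool coordinates, whose origin is the TCP and whose axes are the flange's). Camera axes: x right, y up, looking along -z (the intrinsics and any distortion apply to the point x, -y, -z); pixel columns grow to the right and rows downward; lengths in m; the calibration is good to about 2 mm. A picture is of the moment at which its call begins: read the wrist's pose just before it. camera_model takes no time and is no camera call.
A pose or a line that the arm cannot do raises env.Unreachable and nothing moves.
- env.hand_in(): hands the job in; it is judged then, once.
Trained networks look in the newest picture that a camera, given by its name, has taken for a name from the list of things; names that differ only in an ending like _2 or _b are one class to them, and where a whole thing is asked for, a point or a joint stands for the part that bears it (a point fixed in the world has none). Each returns a list of dicts, best first, with "p" (0 to 1); they miss things now and then, are a little off and sometimes report something else, mostly with a low value. They report only what shows in the picture. A call takes as long as a camera call. They do not tell look-alikes from the thing itself.
- viewer.boxes_of(query, camera): "point" ([x, y, z] in m, in world coordinates, good to about 4 mm: the middle of the surface that is visible of it).
- viewer.silhouettes(query, camera): "mask" (384x512 bool, what is visible of it).
- viewer.mark_of(query, camera): "point" ([x, y, z] in m, in world coordinates, good to about 4 mm: a listed point, or the origin of a listed thing).
Readings, each from a call of its own:
- env.read_time_s(): time.
- env.read_joint_pos(): joint angles.
- env.read_joint_vel(): joint speeds.
- env.read_effort(): joint torques, N m.
- env.read_eef_pos(): TCP position.
- env.read_tool_rot(): TCP orientation.
- env.read_force(): force on the tool from outside, world axes, zero at the start.
- env.read_wrist_torque(): the same for the moment, N m.
- env.read_gripper_width(): opening from 0.0 (shut) to 1.0 (fully open).
- env.read_gripper_force(): force on a finger pad.
Only numpy, scipy, OpenCV 4.12 (cv2) and the standard library are available. Lean on these libraries where they do the work, as an engineer would, in place of code of your own. Each camera call takes 0.05 s, during which the arm holds its last target. There are 200 camera calls.

TASK

Calibrate the bench spectrophotometer: pick up the white calibration tile, set it down gently, white face down as it lies, flat and centred on the raised port ring of the instrument, and let go. With the tile left on the port, press three keys fully down, one at a time and in this order, letting each spring back before the next: the square calibrate key, the round standard key beside it, and the wide measure key below them. Do not press the two narrow keys or any key before the tile is on the port, and leave the other things standing where they are.

Things in the scene. Friction and masses are not known exactly. Their poses are not given: they have to be found in the camera images.
- tile: White calibration tile in its grey holder, loose, about 160 g: a disc 64 mm across and 14 mm thick with the white ceramic face (52 mm across) flush in its underside, and on the back an upright round grip knob, 26 mm across and 30 mm tall (top 44 mm above the underside). Origin: centre of the underside; z up along the knob. Starts white face down on the felt pad, left or right of the instrument.
- port (a point): Centre of the top of the measuring port ring on the instrument's flat top: a raised dark steel ring, 50 mm across outside, 30 mm aperture, standing 12 mm above the case, its flat top 132 mm above the work surface. Axes as spectro.
- spectro: Bench spectrophotometer, fixed: copper-coloured case, 300 mm deep (its x) and 200 mm wide (its y), with a flat top 120 mm high over its far half and a sloped black operator panel over its near half. Origin: centre of the underside; x points away from the operator (who stands on the robot's side), y to the operator's left, z up.
- panel_front (a point): Middle of the front edge of the panel, 65 mm high; the panel rises 55 mm over the 150 mm behind it (20.1 degrees). Top to bottom: display, row of four light grey keys 40 mm apart, one wide key. They stand 9 mm proud, travel 5 mm square to the panel, take 1.3 N to start and 4.8 N to bottom, and spring back. z: square to the panel, outwards; x: up the slope; y: along the row, to the operator's left.
- key_cal_top (a point): Centre of the top of the calibrate key: square, 22 mm, second from the left in the row as seen by the operator at the robot's side (20 mm to the +y side of the middle). Axes as panel_front: the key is pressed along -z.
- key_std_top (a point): Centre of the top of the standard key: round, 22 mm across, third from the left in the row (20 mm to the -y side of the middle). Axes as panel_front: pressed along -z.
- key_meas_top (a point): Centre of the top of the measure key: the single wide key, 60 mm along y by 18 mm, in the middle below the row, 43 mm down the slope from the row's centre line. Axes as panel_front: pressed along -z.
- key_cal (a joint): Calibrate key: 0 m up, 0.005 m fully down.
- key_std (a joint): Standard key: 0 m up, 0.005 m fully down.
- key_meas (a joint): Measure key: 0 m up, 0.005 m fully down.
- key_menu (a joint): Menu key, not to be pressed: narrow, 12 mm along the row by 20 mm, leftmost in the row (60 mm to the +y side of the middle). 0 m up, 0.005 m down.
- key_back (a joint): Back key, not to be pressed: narrow like the menu key, rightmost in the row (60 mm to the -y side). 0 m up, 0.005 m down.
- pad: Grey felt pad, fixed, 90 x 90 x 5 mm, on which the tile starts. Origin: centre of its underside.
- trap: Bystander: grey zero-calibration light trap, a tall loose cylinder 54 mm across and 85 mm high with a 64 mm foot flange, no knob; on the other side of the instrument from the pad. Origin: centre of its underside, z up.
- jar: Bystander: loose glass sample jar with a white cap, 60 mm across, 70 mm high. Origin: centre of its underside, z up.
- cup: Bystander: loose open glass sample cup, 64 mm across, 42 mm high. Origin: centre of its underside, z up.
Things that resemble listed ones, but are neither listed nor needed, are in the scene too. Leave any orange look-alike of the tile alone.

How it is judged:
On the way, in this order (a step that is already met when the one before it is completed fails the run):
1. the tile is set on the port: flat, within 8 mm of its centre, at rest and let go (horizontal distance between tile and port below 0.008 m and z of tile in the frame of port between -0.003 and 0.003 m and angle between tile's own z axis and vertical below 0.06 rad and contact force between the fingers and tile below 0.1 N and linear speed of tile below 0.02 m/s and value of joint each of key_cal, key_std, key_meas, key_menu, key_back below 0.0015 m), for 0.2 s.
2. the calibrate key is pressed down (3.5 mm or more of its 5 mm) alone, with the tile resting on the port (horizontal distance between tile and port below 0.008 m and z of tile in the frame of port between -0.003 and 0.003 m and angle between tile's own z axis and vertical below 0.06 rad and value of joint key_cal above 0.0035 m and value of joint each of key_std, key_meas, key_menu, key_back below 0.0015 m), for 0.05 s.
3. the standard key is pressed down (3.5 mm or more of its 5 mm) alone, with the tile resting on the port (horizontal distance between tile and port below 0.008 m and z of tile in the frame of port between -0.003 and 0.003 m and angle between tile's own z axis and vertical below 0.06 rad and value of joint key_std above 0.0035 m and value of joint each of key_cal, key_meas, key_menu, key_back below 0.0015 m), for 0.05 s.
4. the measure key is pressed down (3.5 mm or more of its 5 mm) alone, with the tile resting on the port (horizontal distance between tile and port below 0.008 m and z of tile in the frame of port between -0.003 and 0.003 m and angle between tile's own z axis and vertical below 0.06 rad and value of joint key_meas above 0.0035 m and value of joint each of key_cal, key_std, key_menu, key_back below 0.0015 m), for 0.05 s.
At the end, for the whole second after the job is handed in: The tile rests released on the port ring, flat (within 0.06 rad) and within 8 mm of the port's centre, its underside within 3 mm of the ring's top, at rest; all five keys are up again (within 1.5 mm) (all of step 1); the robot touches nothing.
It fails at once if the menu or back key is pressed (more than 2.5 mm) (value of joint any of key_menu, key_back above 0.0025 m).
It fails at once if a key is pressed (more than 2.5 mm) while the tile is not in place on the port (value of joint any of key_cal, key_std, key_meas above 0.0025 m and not (horizontal distance between tile and port below 0.008 m and z of tile in the frame of port between -0.003 and 0.003 m and angle between tile's own z axis and vertical below 0.06 rad)).
It fails at once if two keys are pressed at once (both more than 2.5 mm) (value of joint each of key_cal, key_std above 0.0025 m or value of joint each of key_cal, key_meas above 0.0025 m or value of joint each of key_std, key_meas above 0.0025 m).
It fails at once if the tile is dropped (falls free of the fingers faster than 0.45 m/s, a fall of about 10 mm) or is pushed on the instrument with more than 40 N ((contact force between the fingers and tile below 0.05 N and linear speed of tile above 0.45 m/s) or contact force between tile and spectro above 40 N).
It fails at once if a bystander (trap, jar or cup) is moved more than 20 mm or tipped more than 0.3 rad (distance of any of trap, jar, cup from where it was at the start of the episode above 0.02 m or angle between any of trap, jar, cup's own z axis and vertical above 0.3 rad).
It also fails if it takes over 64 s, if anything falls off the work surface, if the arm or the gripper's body presses on something with over 40 N, if the wrist force passes 120 N, or if a joint passes its speed limit or range.

## Working session

There is one attempt and no reset: what is moved stays moved. The work goes in short steps, each a Python script; the robot and the scene stay as the last script left them, time stands still between calls to the robot, and variables do not carry over. Pictures are saved under pics/ and viewed, at most 10 in all, crops included, and the job is handed in when it is done.

```bash
mkdir -p pics
python3 - <<'E'
from plant import env, viewer
import cv2, numpy as np
ims=[]
for c in ("scene","top"):
    im=viewer.camera(c); cv2.imwrite(f"pics/{c}0.png",im[:,:,::-1]); ims.append(im)
    m=viewer.camera_model(c); print(c,np.round(m["extrinsics"],3).tolist(),np.round(m["intrinsics"],1).tolist(),m["k1"])
    for q in ("tile","port","spectro","panel_front","key_cal_top","key_std_top","key_meas_top","pad","trap","jar","cup"):
        print(q,[(np.round(d["point"],3).tolist(),round(d["p"],2)) for d in viewer.mark_of(q,c)][:3])
cv2.imwrite("pics/both0.png",cv2.resize(np.vstack(ims),(512,768))[:, :, ::-1][:768])
print(env.read_time_s(),env.read_tool_rot(),viewer.camera_model("wrist")["mount"])
E
```

```text
scene [[-0.717, -0.604, 0.348, 0.966], [0.697, -0.613, 0.373, 0.431], [-0.012, 0.51, 0.86, 1.238], [0.0, 0.0, 0.0, 1.0]] [[387.8, 0.0, 251.6], [0.0, 387.8, 201.6], [0.0, 0.0, 1.0]] -0.11090177782651134
tile [([0.473, -0.258, -0.003], 0.76), ([0.452, -0.369, 0.007], 0.73), ([0.4, -0.491, 0.002], 0.69)]
port [([0.616, -0.007, 0.13], 0.74)]
spectro [([0.564, -0.008, -0.003], 0.85)]
panel_front [([0.418, -0.014, 0.062], 0.64)]
key_cal_top [([0.475, 0.005, 0.099], 0.51)]
key_std_top [([0.48, -0.034, 0.094], 0.48)]
key_meas_top [([0.438, -0.019, 0.082], 0.42)]
pad [([0.616, -0.006, 0.131], 0.73), ([0.56, -0.008, -0.002], 0.48), ([0.46, -0.377, -0.002], 0.47)]
trap [([0.458, 0.326, 0.001], 0.94), ([0.477, 0.005, 0.096], 0.62)]
jar [([0.66, -0.351, -0.002], 0.87)]
cup [([0.688, 0.348, -0.0], 0.71)]
top [[0.015, 0.992, -0.122, 0.343], [-1.0, 0.013, -0.017, -0.07], [-0.015, 0.122, 0.992, 1.353], [0.0, 0.0, 0.0, 1.0]] [[466.3, 0.0, 247.6], [0.0, 466.3, 185.2], [0.0, 0.0, 1.0]] -0.18465917004130297
tile [([0.401, -0.493, -0.003], 0.94), ([0.332, -0.339, -0.001], 0.84), ([0.514, -0.483, 0.002], 0.82)]
port [([0.619, -0.001, 0.129], 0.94), ([0.456, 0.327, 0.005], 0.46)]
spectro [([0.564, -0.008, 0.006], 0.72)]
panel_front [([0.417, -0.019, 0.066], 0.75)]
key_cal_top [([0.478, -0.0, 0.1], 0.63)]
key_std_top [([0.478, 0.002, 0.098], 0.43), ([0.476, -0.034, 0.1], 0.42)]
key_meas_top [([0.435, -0.022, 0.081], 0.6), ([0.618, -0.002, 0.128], 0.43)]
pad [([0.461, -0.374, 0.001], 0.63)]
trap [([0.451, 0.327, 0.003], 0.95)]
jar [([0.663, -0.356, -0.002], 0.71), ([0.419, -0.019, 0.067], 0.21)]
cup [([0.69, 0.35, -0.004], 0.7)]
1.2 [3.14156946e+00 5.76827335e-06 2.90979043e+00] [[ 3.34426872e-04  9.63558247e-01  2.67498397e-01  6.70669417e-02]
 [ 9.99999858e-01 -2.11239941e-04 -4.89292044e-04  5.24782497e-04]
 [-4.14955039e-04  2.67498522e-01 -9.63558181e-01 -1.34689404e-01]
 [ 0.00000000e+00  0.00000000e+00  0.00000000e+00  1.00000000e+00]]
```

View pics/top0.png

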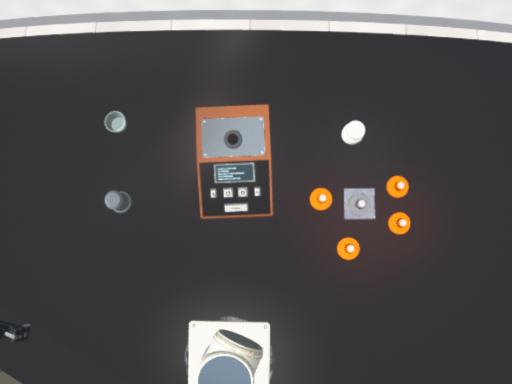

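View pics/scene0.png

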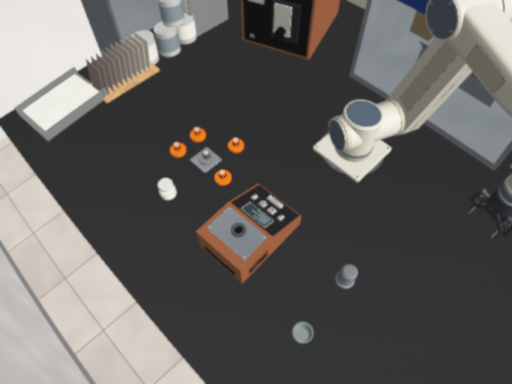

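In the top view the grey tile sits on the pad at (360,204). The four orange look-alikes are at (321,199), (348,248), (397,186) and (399,223). Only the grey one on the felt pad fits the description. The instrument has its port at (233,139), keys at about y 192 and the wide key at (236,208). I'll take wrist views of both next.

```bash
cat > h.py <<'E'
from plant import env, viewer
import cv2, numpy as np
from scipy.spatial.transform import Rotation as R
def cam(name):
    m=viewer.camera_model(name)
    if "mount" in m:
        T=np.eye(4); T[:3,:3]=R.from_euler("xyz",env.read_tool_rot()).as_matrix(); T[:3,3]=env.read_eef_pos()
        E=T@m["mount"]
    else: E=m["extrinsics"]
    return E,np.array(m["intrinsics"]),m["k1"]
def unproj(c,uv,z):
    """pixel -> world point on the plane at height z"""
    E,K,k=c
    s=cv2.undistortPoints(np.array([[uv]],float),K,np.array([k,0,0,0.]),None).ravel() if False else None
    d=np.array([(uv[0]-K[0,2])/K[0,0],(uv[1]-K[1,2])/K[1,1]]); s=d.copy()
    for _ in range(30): s=d/(1+k*(s@s))
    r=E[:3,:3]@np.array([s[0],-s[1],-1]); return E[:3,3]+r*(z-E[2,3])/r[2]
def shot(name,f):
    c=cam(name); im=viewer.camera(name); cv2.imwrite(f"pics/{f}.png",im[:,:,::-1]); return c,im
def marks(qs,c):
    for q in qs: print(c,q,[(np.round(d["point"],4).tolist(),round(d["p"],2)) for d in viewer.mark_of(q,c)][:3],flush=True)
E
sed -i '/cv2.undistortPoints/d' h.py
python3 - <<'E'
from h import *
env.movep([0.50,-0.01,0.33],[np.pi,0,np.pi])
c,im=shot("wrist","w_inst"); np.save("c_inst.npy",np.array(c,dtype=object),allow_pickle=True)
marks(("port","spectro","panel_front","key_cal_top","key_std_top","key_meas_top"),"wrist")
env.movep([0.456,-0.371,0.17],[np.pi,0,np.radians(120)])
c,im2=shot("wrist","w_tile"); np.save("c_tile.npy",np.array(c,dtype=object),allow_pickle=True)
marks(("tile","pad"),"wrist")
cv2.imwrite("pics/w_both.png",cv2.resize(np.hstack([im,im2]),(800,300))[:,:,::-1])
print(env.read_time_s(),env.read_joint_pos(),env.read_eef_pos())
E
```

```text
wrist port [([0.6155, -0.0065, 0.1348], 0.75)]
wrist spectro [([0.5658, -0.0137, -0.0012], 0.72)]
wrist panel_front [([0.4121, -0.0199, 0.0634], 0.96)]
wrist key_cal_top [([0.4713, 0.0102, 0.095], 0.88)]
wrist key_std_top [([0.4762, -0.0369, 0.0965], 0.7)]
wrist key_meas_top [([0.4361, -0.018, 0.0847], 0.6), ([0.4728, 0.0081, 0.0957], 0.37)]
wrist tile [([0.5075, -0.4904, 0.0032], 0.92), ([0.4722, -0.2591, -0.0037], 0.89), ([0.458, -0.372, 0.0092], 0.73)]
wrist pad []
5.55 [-8.23818950e-01  3.48821622e-01 -2.42435678e-02  1.19665944e+00
  1.10558662e-04  2.21339151e-01] [ 0.45673432 -0.37015944  0.1706883 ]
```

View pics/w_inst.png

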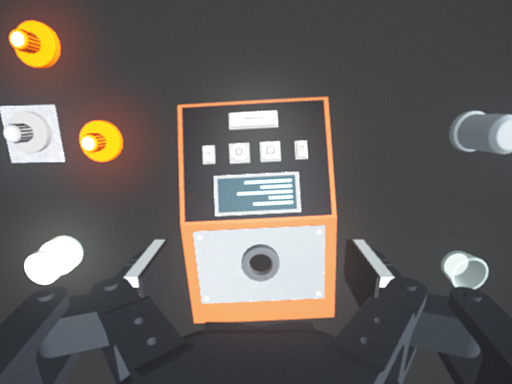

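View pics/w_tile.png

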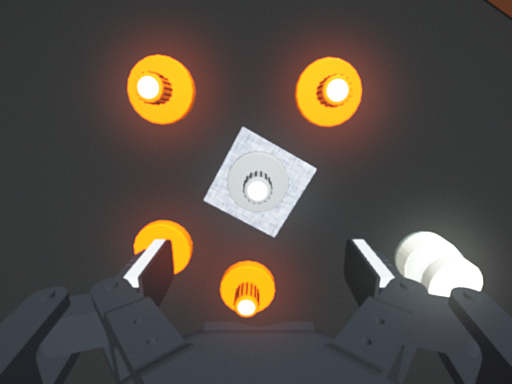

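The instrument view shows the port ring at about (260,263), the round key at (239,152), the square key at (270,151) and the wide key at (253,120). The tile view, an enlarged close-up, confirms the grey tile on the felt pad: knob top at (258,190) and disc at (258,181), with orange look-alikes all around it. Next I refine the centres by thresholding.

Run:
```python
from h import *
def blob(img,near,lo,hi,r):
    g=cv2.cvtColor(img,cv2.COLOR_BGR2GRAY); w=np.zeros_like(g); cv2.circle(w,near,r,255,-1)
    m=cv2.inRange(g,lo,hi)&w; cs,_=cv2.findContours(m,cv2.RETR_EXTERNAL,cv2.CHAIN_APPROX_NONE)
    k=max(cs,key=cv2.contourArea); k=cv2.convexHull(k); M=cv2.moments(k)
    return (M["m10"]/M["m00"],M["m01"]/M["m00"]),cv2.boundingRect(k)
a=cv2.imread("pics/w_inst.png"); b=cv2.imread("pics/w_tile.png"); t=cv2.imread("pics/top0.png")
ca=np.load("c_inst.npy",allow_pickle=True); cb=np.load("c_tile.npy",allow_pickle=True); ct=cam("top")
for n,im,c,near,lo,hi,r,z in [("port",a,ca,(261,263),0,120,27,.132),("cal",a,ca,(270,151),150,255,16,.0954),("std",a,ca,(239,152),150,255,16,.0954),("meas",a,ca,(253,120),150,255,30,.0807),("knob",b,cb,(258,190),235,255,18,.049),
   ("port_top",t,ct,(233,139),0,100,13,.132),("cal_top",t,ct,(228,193),150,255,8,.0954),("std_top",t,ct,(243,192),150,255,8,.0954)]:
    uv,bb=blob(im,near,lo,hi,r); p=unproj(c,uv,z); q=unproj(c,(uv[0]+bb[2]/2,uv[1]),z)
    print(n,np.round(uv,1),bb,np.round(p,4),"width",round(2*np.linalg.norm(q-p),4))
# front edge corners of case at z .065, back edge z .12
for n,uv,z in [("fl",(328,97),.065),("fr",(179,106),.065),("bl",(335,216),.12),("br",(186,223),.12)]: print(n,np.round(unproj(ca,uv,z),4))
for n,uv in [("disc",(258,181))]: print(n,np.round(unproj(cb,uv,.019),4))
```

```text
port [260.8 263.7] (250, 254, 22, 21) [ 0.6177 -0.0059  0.132 ] width 0.0283
cal [269.6 151.2] (259, 141, 22, 22) [0.4779 0.0052 0.0954] width 0.0281
std [239.3 152.7] (229, 142, 22, 22) [ 0.4798 -0.0336  0.0954] width 0.0282
meas [253.1 119.5] (228, 110, 51, 20) [ 0.4388 -0.0161  0.0807] width 0.066
knob [257.2 190.4] (247, 181, 21, 20) [ 0.4561 -0.3701  0.049 ] width 0.0193
port_top [232.4 138.6] (227, 133, 12, 12) [ 0.6178 -0.0062  0.132 ] width 0.0322
cal_top [227.6 192.5] (223, 189, 10, 8) [0.4763 0.0058 0.0954] width 0.0272
std_top [242.  191.9] (238, 188, 9, 9) [ 0.4785 -0.0332  0.0954] width 0.0244
fl [0.4098 0.083  0.065 ]
fr [ 0.4214 -0.1151  0.065 ]
bl [0.5569 0.0884 0.12  ]
br [ 0.5665 -0.1017  0.12  ]
disc [ 0.4557 -0.3679  0.019 ]
```

Run:
```python
from h import *
rot=[np.pi,0,np.radians(120)]
env.move_l([0.456,-0.370,0.06],rot,0.1)
print(env.move_l([0.456,-0.370,0.032],rot,0.05,contact_N=6), env.read_eef_pos())
env.clamp(30); print(env.read_gripper_width(),env.read_gripper_force())
f0=env.read_force()
env.move_l([0.456,-0.370,0.10],rot,0.1)
env.move_l([0.456,-0.370,0.27],rot,0.2)
env.wait(.3); print(env.read_gripper_width(),env.read_force()-f0, env.read_eef_pos())
env.movep([0.6178,-0.006,0.27],[np.pi,0,np.pi]); env.wait(.3)
c,im=shot("wrist","w_held"); shot("top","t_held"); print(env.read_eef_pos(),env.read_time_s())
```

```text
False [ 0.4560102  -0.37001941  0.03193667]
0.2884992007441998 29.388446509838104
0.28958573255103215 [ 0.70033069 -0.94957663 -5.3433164 ] [ 0.45589148 -0.36988549  0.26936804]
[ 0.61778936 -0.00648126  0.26999356] 12.1
```

View pics/w_held.png

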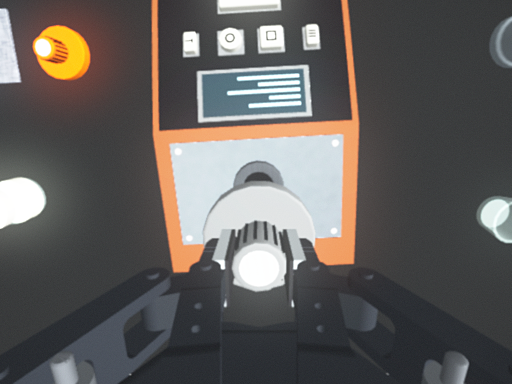

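The tile is held upright: knob at (258,267), disc below it at about (259,235), and the port visible behind it. Now I lower it.

Run:
```python
from h import *
c=cam("wrist"); k=unproj(c,(259.5,267),.287); print("knob",k)
off=k[:2]-env.read_eef_pos()[:2]; print(off)
rot=[np.pi,0,np.pi]; x,y=0.6178,-0.0061
env.move_l([x,y,0.175],rot,0.1); env.wait(.3)
hit=env.move_l([x,y,0.152],rot,0.015,contact_N=2.5); print(hit,env.read_eef_pos(),env.read_force(),env.read_time_s())
shot("top","t_placed"); shot("scene","s_placed"); shot("wrist","w_placed")
for cc in ("wrist","top","scene"): marks(["tile"],cc)
```

```text
knob [ 0.61784769 -0.00561005  0.287     ]
[5.83292625e-05 8.71203650e-04]
True [ 0.61779363 -0.00608738  0.15928286] [-0.59223225  0.24306179  4.83726626] 14.5167
wrist tile [([0.6205, -0.005, 0.1335], 0.85)]
top tile [([0.3304, -0.339, -0.001], 0.83), ([0.4005, -0.4909, -0.0], 0.83), ([0.5104, -0.4851, -0.0002], 0.79)]
scene tile [([0.5103, -0.4903, 0.0004], 0.72), ([0.6148, -0.0039, 0.1349], 0.48), ([0.4037, -0.4935, -0.0021], 0.44)]
```

View pics/w_placed.png

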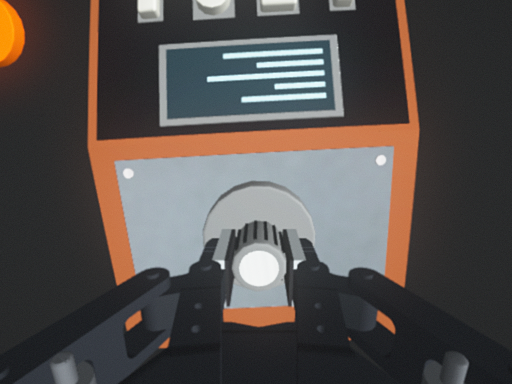

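Contact came at TCP z 0.159, which puts the underside at 0.132 as expected. Next I release, verify and check that the key poses are reachable.

```bash
cat >> h.py <<'E'
psi,al=np.radians(3.2),np.radians(20.1)
P=(R.from_euler("z",psi)*R.from_euler("y",-al)).as_matrix()   # panel axes in world
KR=R.from_matrix(np.c_[-P[:,0],P[:,1],-P[:,2]]).as_euler("xyz")
KEYS={"cal":[.478,.0053,.098],"std":[.480,-.0335,.098],"meas":[.439,-.0163,.0836]}
def kp(k,h): return np.array(KEYS[k])+P[:,2]*(h+.008)   # TCP pose with the tips h above the key top
E
python3 - <<'E'
from h import *
env.let_go(); env.wait(.3)
env.move_l([0.6178,-0.0061,0.27],None,0.12)
shot("top","t_rel"); marks(["tile"],"top"); c,im=shot("wrist","w_rel"); marks(["tile"],"wrist"); shot("scene","s_rel"); marks(["tile"],"scene")
env.clamp(20)
print(P[:,2],KR)
for k in KEYS:
    for h in (.05,.02,-.008): print(k,h,np.round(q,2) if (q:=env.inverse_kinematics(kp(k,h),KR)) is not None else None)
print(env.read_time_s())
E
```

```text
top tile [([0.3271, -0.3348, -0.0017], 0.74), ([0.471, -0.2617, 0.0024], 0.73), ([0.398, -0.4919, -0.0037], 0.68)]
wrist tile [([0.6226, -0.0062, 0.133], 0.78)]
scene tile [([0.5116, -0.4899, 0.0005], 0.74), ([0.4025, -0.4947, 0.0001], 0.74), ([0.6181, -0.005, 0.1358], 0.53)]
[-0.34312385 -0.0191836   0.93909425] [-3.14159265  0.35081118 -3.08574212]
cal 0.05 [-0.24 -0.06 -0.64  0.65  0.1  -0.28]
cal 0.02 [-0.23 -0.01 -0.67  0.57  0.1  -0.27]
cal -0.008 [-0.22  0.04 -0.71  0.49  0.09 -0.26]
std 0.05 [-0.34 -0.05 -0.63  0.67  0.13 -0.38]
std 0.02 [-0.33 -0.   -0.66  0.58  0.13 -0.37]
std -0.008 [-0.32  0.05 -0.7   0.5   0.13 -0.36]
meas 0.05 [-0.33 -0.11 -0.72  0.63  0.13 -0.37]
meas 0.02 [-0.32 -0.06 -0.76  0.54  0.13 -0.36]
meas -0.008 [-0.31 -0.01 -0.8   0.45  0.12 -0.35]
17.8833
```

View pics/w_rel.png

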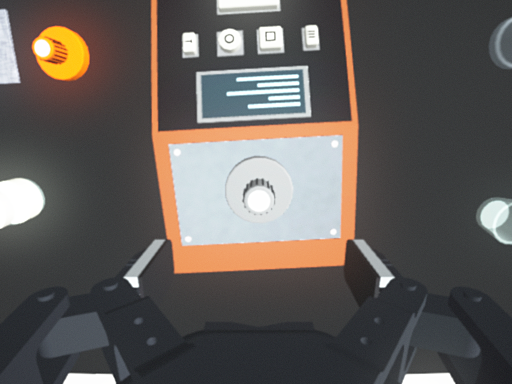

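The tile rests flat on the port: disc at (259,188), knob top at (259,201), the fingers clear of it. I press the calibrate key first, with a guard on the tile position.

```bash
cat >> h.py <<'E'
def press(k):
    env.move_l(kp(k,.012),KR,0.08); env.wait(.3)
    hit=env.move_l(kp(k,-.012),KR,0.015,contact_N=9)
    d=(env.read_eef_pos()-kp(k,0))@P[:,2]; print(k,hit,"depth from nominal top",round(d,4),"force",np.round(env.read_force(),1),flush=True)
    env.wait(.15); env.move_l(kp(k,.03),KR,0.06); return hit
E
python3 - <<'E'
from h import *
k=unproj(cam("wrist"),(259,200.5),.176); print("tile at",k); assert np.linalg.norm(k[:2]-[.6178,-.0061])<.005
env.movep(kp("cal",.14),KR); env.move_l(kp("cal",.05),KR,.15); env.wait(.2)
f0=env.read_force(); print(f0)
press("cal"); c,im=shot("wrist","w_cal"); print(env.read_time_s())
E
```

```text
tile at [ 0.61921486 -0.00525285  0.176     ]
[ 0.03188324  0.10861519 -0.15088364]
cal True depth from nominal top -0.0044 force [-5.7 -0.7 10.1]
22.6
```

View pics/w_cal.png

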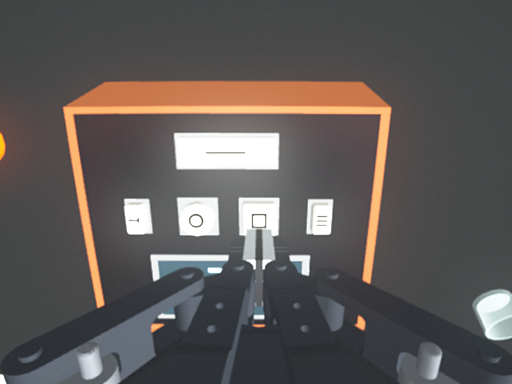

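The fingers line up with the square key at (259,215). The press stopped 4.4 mm below the nominal top at over 9 N, so the key bottomed. On to the next two keys.

Run:
```python
from h import *
env.move_l(kp("std",.03),KR,.1); assert press("std")
env.move_l(kp("meas",.03),KR,.1); assert press("meas")
env.move_l(kp("meas",.12),KR,.15)
env.movep([0.45,-0.01,0.32],[np.pi,0,np.pi]); c,im=shot("wrist","w_end"); print(env.read_time_s())
marks(["tile"],"wrist")
```

```text
std True depth from nominal top -0.0044 force [-4.6  0.4  9.5]
meas True depth from nominal top -0.0047 force [-5.7  0.8 11. ]
30.5167
wrist tile [([0.3302, -0.341, -0.0017], 0.86), ([0.4733, -0.2598, -0.0004], 0.68), ([0.6216, -0.0036, 0.1314], 0.48)]
```

View pics/w_end.png

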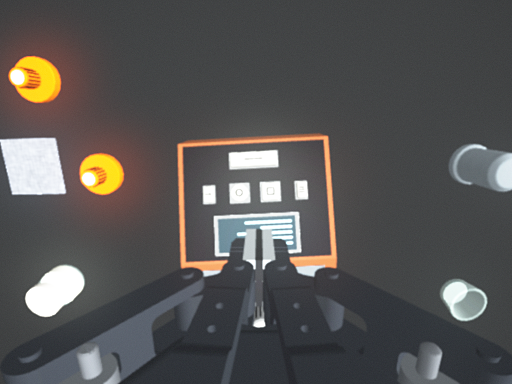

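The picture shows all the keys up, the pad at (33,166) empty and the bystanders in place. The port is hidden behind the gripper, but the network still puts the tile at its spot on the port.

Run:
```python
from plant import env
env.wait(.5); print(env.hand_in())
```

```text
the job is handed in; nothing more can be done
None
```

I set the tile on the port, pressed calibrate, standard and measure fully down in that order, and handed the job in at about 31 s of the 64 s; the hand-in returned no verdict.

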